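# Switch off the console grip and stow it

## Task

The blue console grip is still switched on and is held under the sprung steel clip on the little shelf: draw it out by its black tail, lay it flat on the green mat with the switch upwards and let go, then flip the orange switch bat over towards the tail so that it snaps to off while the grip lies on the mat. Then take the grip up again, this time round its blue body, and lay it lengthwise and flat, switch upwards, in the wide empty lane of the grey cartridge tray. Set it down each time without dropping it, and leave the red mug, the white figurine and the stylus where they are.

Things in the scene. Friction and masses are not known exactly. Their poses are not given: they have to be found in the camera images.
- grip: Loose console grip, 260 g: blue body 96 x 44 x 28 mm (x, y, z) and a black tail 20 mm wide and high on its -x end. Origin: centre of the body's underside; z up out of the switch face. Body x -48 to +48 mm; tail x -84 to -48, z 4 to 24 mm. Starts flat on the shelf, switch up, tail projecting past the shelf's front edge towards the robot. A green stripe marks the ON (+x) end.
- tail_mid (a point): Middle of the tail of the grip, 67 mm from the grip's origin towards -x, 14 mm above its underside.
- bat_pivot (a point): Pivot of the switch bat, on the top face of the grip (28 mm above its underside), 18 mm from its origin towards +x.
- bat_tip (a point): Top end of the orange switch bat: a round-ended rod 7 mm in diameter, 20.5 mm from pivot to tip.
- bat (a joint): Switch bat angle in rad: 0 = ON, leaning 0.42 rad to the grip's +x (away from the tail); 0.42 = upright; 0.84 = OFF, leaning 0.42 rad towards the tail. Sprung over centre: about 0.5 N at the tip moves it, less nearer upright; once past upright it snaps to the other side by itself in about 0.2 s. Starts ON.
- riser: Small fixed plywood shelf: board 150 (x) x 220 (y) x 18 mm, its top 60 mm above the desk, on two side panels. Origin: centre of its footprint on the desk; -x is its front edge, towards the robot. The steel clip stands on it in the middle.
- mat: Green mat fixed to the desk, 220 (x) x 160 (y) x 3 mm. Origin: centre of its underside; top at 3 mm.
- tray: Grey tray fixed to the desk, 198 (x) x 162 (y) mm, walls 4 mm thick and 17 mm high over the desk, floor 5 mm thick. A wall along x parts it into a wide empty lane (-y side) and a narrow lane with four small cartridges (+y side). Origin: centre of its underside.
- tray_lane (a point): Centre of the wide lane on its floor, 5 mm above the desk. The lane measures 190 mm along the tray's x and 100 mm along y, inside its walls; axes as the tray. The grip may lie with its tail to either end.
- mug: Red ceramic mug standing upside down on the desk, 82 mm in diameter, 92 mm high, handle to its +y (67 mm from the axis). Origin: centre of its underside. Leave alone.
- figurine: White acrylic figurine, 38 mm base, 66 mm high, standing on one end of the shelf beside the clip. Origin: centre of its base. Leave alone.
- stylus: Aluminium screwdriver-shaped stylus lying on the desk between the robot and the shelf, 111 mm long, 16 mm thick. Origin: under its middle, long axis x. Leave alone.
- clip_front (a point): Front end of the sprung steel clip, 2 mm above the grip's top. Two prongs reach here from a post 65 mm behind (up to 106 mm over the desk); a strap over the bat joins them, 16 mm behind, up to 118 mm over the desk. The prongs press the grip down with about 3 N; it comes free when drawn 60 mm straight along the riser's -x.
Things that resemble listed ones, but are neither listed nor needed, are in the scene too. What is meant by the grip is not brown, and is the larger of those in its own colour.

How it is judged:
On the way, in this order (a step that is already met when the one before it is completed fails the run):
1. the grip, held by its tail, is drawn out of the clip, still switched on (contact force between the fingers and grip above 1 N and x of the grasp point in the frame of grip below -0.045 m and x of grip in the frame of riser below -0.08 m and value of joint bat below 0.17 rad), for 0.1 s.
2. the grip lies flat on the mat, switch up and still on, and is let go (contact force between the fingers and grip below 0.1 N and x of grip in the frame of mat between -0.1 and 0.1 m and y of grip in the frame of mat between -0.075 and 0.075 m and height (world z) of grip below 0.007 m and angle between grip's own z axis and vertical below 0.08 rad and linear speed of grip below 0.02 m/s and value of joint bat below 0.17 rad), for 0.2 s.
3. the bat has snapped to off while the grip lies on the mat (value of joint bat above 0.72 rad and x of grip in the frame of mat between -0.1 and 0.1 m and y of grip in the frame of mat between -0.075 and 0.075 m and height (world z) of grip below 0.007 m and angle between grip's own z axis and vertical below 0.08 rad), for 0.2 s.
4. the grip is lifted again, now held round its blue body (contact force between the fingers and grip above 1 N and x of the grasp point in the frame of grip above -0.045 m and height (world z) of grip above 0.02 m), for 0.1 s.
At the end, for the whole second after the job is handed in: The bat is snapped over to OFF (joint over 0.72 rad); the grip lies released and at rest in the wide lane of the tray, flat on its floor (underside within 5 mm of it, tilt under 0.08 rad), switch up, its length along the lane within 0.4 rad, tail to either end (value of joint bat above 0.72 rad and x of grip in the frame of tray_lane between -0.055 and 0.055 m and y of grip in the frame of tray_lane between -0.035 and 0.035 m and z of grip in the frame of tray_lane below 0.005 m and angle between grip's own z axis and vertical below 0.08 rad and angle between the x axis of grip and the x axis of tray_lane, either way round below 0.4 rad and linear speed of grip below 0.02 m/s and contact force between the fingers and grip below 0.1 N); the robot touches nothing.
It fails at once if the mug, the figurine or the stylus is moved by more than 20 mm (distance of any of mug, figurine, stylus from where it was at the start of the episode above 0.02 m).
It fails at once if the grip is dropped: it falls unheld faster than 0.6 m/s (from about 2 cm or more) (linear speed of grip above 0.6 m/s and contact force between the fingers and grip below 0.1 N).
It also fails if it takes over 67 s, if anything falls off the work surface, if the arm or the gripper's body presses on something with over 40 N, if the wrist force passes 120 N, or if a joint passes its speed limit or range.

## Robot

A 7-joint arm with a two-finger parallel gripper is mounted at the origin on the work surface. World frame = base frame: x ahead of the robot, y to its left, z up, the work surface at z = 0. Lengths are in m, angles in rad, forces in N, time in s.
With the tool pointing down it reaches from about 0.425 to 0.825 m from the base axis. Payload 3.6 kg.
Tool frame: the origin (TCP) lies midway between the tips of the shut fingers; the grasp point (between the pads) lies 19 mm behind it; x points along the fingers, y is the direction in which the jaws open and shut, and the axes are right-handed (so a half turn about x gives the same grasp; the last joint's range is limited). The gripper opens to 93 mm and grips with 3 to 60 N. Pads are 15 mm wide; open, the fingers measure 128 mm over their backs; the gripper's body (75 mm by 188 mm) begins 65 mm behind the grasp point.
Start: joints at [1.089, 0.615, -0.013, 1.423, 0.008, 1.103, -0.04], TCP at [0.286, -0.584, 0.219] pointing down, gripper open.
Joint ranges: [-3.12, 3.12], [-0.3, 2.06], [-1.34, 1.32], [0.26, 2.42], [-1.36, 4.5], [0.01, 1.98], [-2.84, 2.84]. Speed limits (rad/s): [2.79, 2.79, 3.14, 3.14, 3.14, 3.14, 3.14].

## Interface

Orientations are given as a unit quaternion [w, x, y, z].
In Python, from station import r, capture, ticket, finder gives the robot as it stands. The module is installed in compiled form; this text tells all that it offers.
- The arm moves only by the shell command python3 -m creep 'ROWS' [OPENING] [FORCE]. ROWS is JSON, a list of rows, each a list of 2 entries, a list of its own where there are three numbers: the shift along the tool's x, y, z in units of 25 mm (1.0 is 25 mm), then the turn, a rotation vector about the tool's x, y, z in units of 10 degrees (1.0 is 10 degrees). In form: [[[dx, dy, dz], [wx, wy, wz]], ...]. A call has 1 to 8 rows; each row is the pose to reach, as a shift and turn from the pose commanded when the call began, along the tool's axes at that moment; what a row does not reach only later rows make up. A row lasts 1/8 s, in which the tool goes at most 62.5 mm and 10.7 degrees, less where a joint would pass 70% of its speed; a pose out of reach is approached as far as the arm can. A call with a gripper value outside its range is refused whole. OPENING is the opening, from 0 (shut) to 1 (fully open), set as the call begins (- or left out, the last holds). The fingers move at their own pace and stop on an object; FORCE is the grip in N (left out, the last holds). Time passes only in rows, so rows that repeat a pose let the fingers close. It gives the time, the measured TCP pose, the force and the opening at its end, in the units of the state.
- r.state(): the state, without advancing time (a new reading comes with each control period).
- capture(name): name is "scene" or "top"; returns a dict with "color" (400x640x3 uint8, red, green, blue), "mtx" (3x3 intrinsics, pixels), "R" (3x3) and "t" (3): a world point X has camera coordinates R X + t. Camera axes: x right, y down, z forward; pixel columns grow to the right and rows downward; lengths in m; the calibration is good to about 2 mm. A picture is of the moment at which its call begins. There is no depth.
- ticket.sign_off(): hands the job in, once; it reports no verdict.
Trained networks look in a picture, given as the dict that the camera call returned (one of the last four; its "shot" number tells which), for a name from the list of things; names that differ only in an ending like _2 or _b are one class to them, and where a whole thing is asked for, a point or a joint stands for the part that bears it (a point fixed in the world has none). Each returns a list of dicts, best first, with "confidence" (0 to 1); they miss things now and then, are a little off and sometimes report something else, mostly with a low value. They report only what shows in the picture. A call takes as long as a camera call. They do not tell look-alikes from the thing itself.
- finder.silhouettes(picture, name): "mask" (400x640 bool, what is visible of it) and "at" ([column, row] in pixels, amid what is visible of it).
The state is a dict: "clock": time; "q": joint angles; "qd": joint speeds; "joint_efforts": joint torques, N m; "tool_pos": TCP position; "orientation": TCP orientation; "wrist_force": force on the tool from outside, world axes, zero at the start; "moment": the same for the moment, N m; "width": finger opening in m.
Only numpy, scipy, OpenCV 4.12 (cv2) and the standard library are available. Lean on these libraries where they do the work, as an engineer would, in place of code of your own. Each camera call takes 0.05 s, during which the arm holds its last target.

## Working session

There is one attempt and no reset: what is moved stays moved. The work goes in short steps, Python scripts to look and compute and a shell command to move; the robot and the scene stay as the last step left them, time stands still between calls to the robot, and variables do not carry over. Pictures are saved under pics/ and viewed, and the job is handed in when it is done.

```bash
mkdir -p pics; python3 - <<'E'
from station import r,capture,finder
import cv2,numpy as np
print(r.state())
for n in("scene","top"):
    p=capture(n); cv2.imwrite(f"pics/{n}0.png",p["color"][:,:,::-1]); print(n,p["mtx"].tolist(),p["R"].tolist(),p["t"].tolist())
    for o in("grip","tail_mid","bat_tip","riser","mat","tray","mug","figurine","stylus"):
        try:
            for d in finder.silhouettes(p,o)[:4]:
                print(o,round(d["confidence"],2),np.round(d["at"]),d["mask"].sum())
        except Exception as e: print(o,e)
E
```

```text
{'clock': 0.0, 'q': array([ 1.08850646,  0.61591675, -0.01262622,  1.42486717,  0.00811322,
        1.10339316, -0.04040485]), 'qd': array([-3.69519404e-04,  8.37809398e-04, -1.25772986e-03, -9.89101807e-05,
        8.60572522e-04, -8.96362012e-04, -2.85120256e-04]), 'joint_efforts': array([-4.06020099e-04, -4.58929789e+01,  2.09245202e-01, -1.65745211e+01,
       -6.10189419e-02,  2.03733874e-02,  2.53521684e-04]), 'tool_pos': array([ 0.28577848, -0.58293936,  0.21749326]), 'orientation': array([-0.15891137, -0.68860048, -0.16064993,  0.68903422]), 'wrist_force': array([0.12901056, 0.21898812, 0.14811224]), 'moment': array([-0.02336391,  0.04531052,  0.07429148]), 'width': 0.09321820837417633}
scene [[461.76022432575047, 0.0, 319.59377874723435], [0.0, 461.76022432575047, 192.07221808280104], [0.0, 0.0, 1.0]] [[0.41949416168239617, 0.9077446403960333, -0.004931140502960604], [0.6675492982123336, -0.3121652354023845, -0.6759665674146874], [-0.6151443592934953, 0.28027224914081345, -0.7369157913838905]] [-0.24390843472765117, -0.31315464540558074, 1.5083831862274064]
grip 0.89 [259. 2
[... 299 characters left out ...]
6 [282. 173.] 124
top [[459.45462528528793, 0.0, 318.3535128608304], [0.0, 459.45462528528793, 195.86443864638684], [0.0, 0.0, 1.0]] [[0.0156455584732178, -0.9998719356750991, -0.0033658207605094764], [-0.9842408202466567, -0.01480779499765859, -0.176212193015965], [0.17613978613660655, 0.00606971635565229, -0.9843464503329671]] [-0.015499787849350835, 0.5791176906245238, 0.9591127825557085]
grip 0.91 [246. 277.] 481
grip 0.74 [297. 197.] 867
grip 0.65 [397. 149.] 1003
tail_mid 0.8 [400. 149.] 935
tail_mid 0.71 [250. 278.] 470
tail_mid 0.58 [296. 200.] 817
riser 0.87 [302. 178.] 5995
mat 0.6 [166. 239.] 6671
tray 0.74 [468. 251.] 6682
figurine 0.77 [259. 169.] 278
stylus 0.73 [314. 282.] 238
```

View pics/scene0.png

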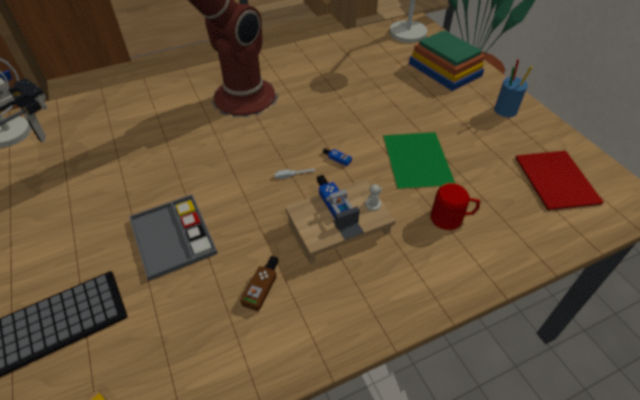

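View pics/top0.png

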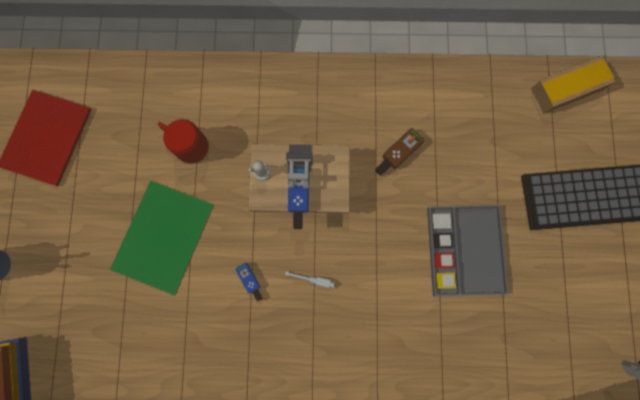

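```bash
python3 - <<'E'
import cv2
a=cv2.imread("pics/scene0.png")[120:270,250:400];b=cv2.imread("pics/top0.png")[130:300,220:350]
cv2.imwrite("pics/c1.png",cv2.resize(a,None,fx=4,fy=4,interpolation=2));cv2.imwrite("pics/c2.png",cv2.resize(b,None,fx=3.5,fy=3.5,interpolation=2))
E
```

```text
(no output)
```

View pics/c1.png

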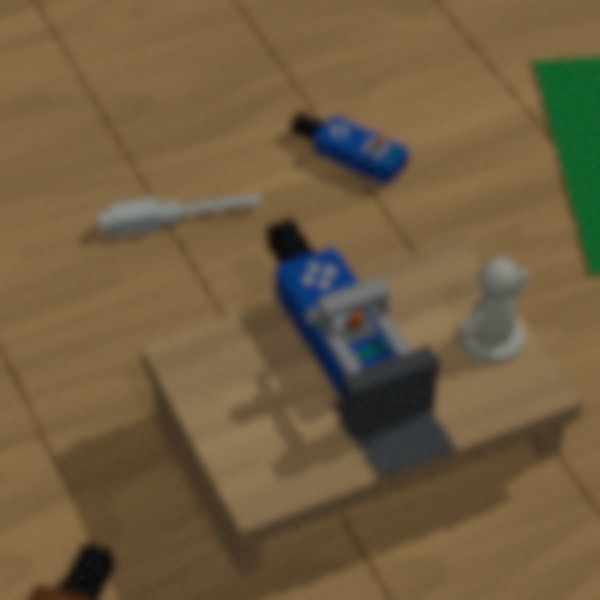

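View pics/c2.png

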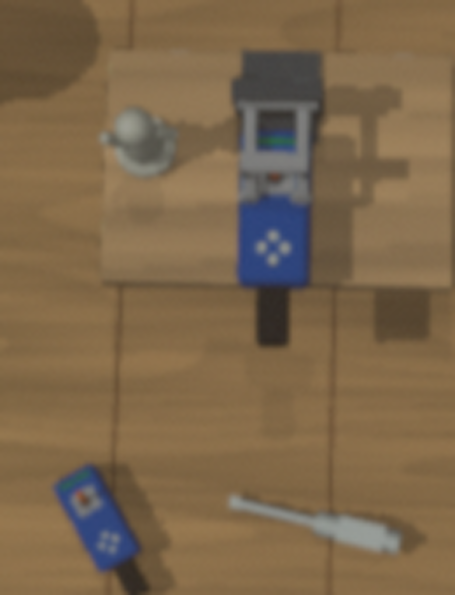

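The large blue grip is under the clip: top (298,190), scene (335,200). The things that could be mistaken for it are the small blue one at top (249,281) and the brown one at top (400,152). I choose the one under the clip, and the crops confirm it: tail towards the robot, orange bat below the strap. The red thing at top (45,138) looks like a mat, not the mug. Now I'll measure.

```bash
cat > h.py <<'E'
import numpy as np,cv2
from station import r,capture,finder,ticket
from scipy.spatial.transform import Rotation as Ro
def w(p,uv,z):
    uv=np.atleast_2d(uv).astype(float); d=np.c_[uv,np.ones(len(uv))]@np.linalg.inv(p["mtx"]).T@p["R"]
    c=-p["R"].T@p["t"]; return c+d*((z-c[2])/d[:,2])[:,None]
def proj(p,X):
    c=np.atleast_2d(X)@p["R"].T+p["t"]; c=c@p["mtx"].T; return c[:,:2]/c[:,2:]
def rect(p,mask,z):
    "world min-area rect of the largest blob"
    cs,_=cv2.findContours(mask.astype(np.uint8),cv2.RETR_EXTERNAL,cv2.CHAIN_APPROX_NONE)
    c=max(cs,key=cv2.contourArea)[:,0]; q=w(p,c,z)[:,:2]
    rc=cv2.minAreaRect((q*1000).astype(np.float32)); return rc
def tri(p1,u1,p2,u2):
    A=[];b=[]
    for p,u in((p1,u1),(p2,u2)):
        d=p["R"].T@np.linalg.inv(p["mtx"])@np.r_[u,1]; d/=np.linalg.norm(d); c=-p["R"].T@p["t"]
        M=np.eye(3)-np.outer(d,d); A.append(M); b.append(M@c)
    return np.linalg.solve(sum(A),sum(b))
def R():
    q=r.state()["orientation"]; return Ro.from_quat([q[1],q[2],q[3],q[0]])
E
python3 - <<'E'
from h import *
P={n:capture(n) for n in("scene","top")}
for n,p in P.items():
    hsv=cv2.cvtColor(p["color"],cv2.COLOR_RGB2HSV)
    g=cv2.inRange(hsv,(45,100,40),(80,255,255)); 
    print(n,"mat",rect(p,g>0,.003))
    for o,z in(("tray",.017),("riser",.06),("stylus",.008),("figurine",.07),("mug",.05)):
        for d in finder.silhouettes(p,o)[:2]: print(n,o,d["confidence"],rect(p,d["mask"],z),w(p,d["at"],z))
    b=cv2.inRange(hsv,(105,120,40),(125,255,255)); 
    nn,lab,st,ce=cv2.connectedComponentsWithStats(b)
    for i in range(1,nn):
        if st[i,4]>100: print(n,"blue",st[i],ce[i],rect(p,lab==i,.088))
a=(238/3.5+220,284/3.5+130)
T=P["top"]
f=lambda x,y:(x/3.5+220,y/3.5+130)
print("front edge L,R",w(T,f(103,284),.06),w(T,f(454,287),.06))
print("back",w(T,f(110,52),.06),w(T,f(454,52),.06))
print("body front", w(T,[f(239,284),f(309,284)],.088)); print("tail end",w(T,[f(258,345),f(289,345)],.084))
print("clip front",w(T,[f(240,198),f(309,198)],.09))
print("post",w(T,[f(235,103),f(321,103)],.106))
E
```

```text
scene mat ((490.853759765625, 344.7451477050781), (158.6851806640625, 217.7159881591797), 70.2912826538086)
scene tray 0.65 ((407.2214660644531, -17.589710235595703), (66.9889907836914, 33.997886657714844), 64.91191101074219) [[ 0.40453033 -0.02637709  0.017     ]]
scene tray 0.55 ((477.341552734375, -343.2860412597656), (209.6385498046875, 162.10186767578125), 2.5463123321533203) [[ 0.48708478 -0.33858663  0.017     ]]
scene riser 0.91 ((633.8265380859375, 27.5115966796875), (173.74400329589844, 232.08187866210938), 0.14025422930717468) [[0.63645813 0.01836966 0.06      ]]
scene stylus 0.49 ((404.72088623046875, 5.371143341064453), (103.870849609375, 30.90058135986328), 67.71981811523438) [[ 0.39251039 -0.01663906  0.008     ]]
scene figurine 0.7 ((617.2437744140625, 125.40707397460938), (36.27426528930664, 83.12171936035156), 57.467750549316406) [[0.61486858 0.12743456 0.07      ]]
scene mug 0.76 ((706.2512817382812, 289.6250915527344), (107.82259368896484, 149.02789306640625), 17.64240837097168) [[0.71639314 0.29291853 0.05      ]]
scene blue [410  58  73  32 437] [443.50114416  7
[... 1909 characters left out ...]
8.24567794799805), 1.1460016965866089)
top blue [237 264  22  28 181] [248.22651934 279.5359116 ] ((399.110595703125, 136.46786499023438), (54.706844329833984, 23.53203582763672), 31.40999412536621)
front edge L,R [[0.54184521 0.14226198 0.06      ]] [[ 0.54326572 -0.07514646  0.06      ]]
back [[0.69082525 0.14407993 0.06      ]] [[ 0.69402921 -0.07460042  0.06      ]]
body front [[0.53909562 0.05597987 0.088     ]
 [0.53973424 0.01385371 0.088     ]]
tail end [[0.50287711 0.04385557 0.084     ]
 [0.50316161 0.02524746 0.084     ]]
clip front [[0.59146196 0.05666125 0.09      ]
 [0.59208843 0.01482528 0.09      ]]
post [[0.64658513 0.06009306 0.106     ]
 [0.64735028 0.00827271 0.106     ]]
```

```bash
cat >> h.py <<'E'
def tgt(pos,yaw,half=False):
    "tool down (x=-Z), jaws along grip's y for grip yaw (rad); print delta in move units"
    s=r.state(); C=R(); 
    x=np.array([0,0,-1.]); 
    best=None
    for k in(0,np.pi):
        y=np.array([-np.sin(yaw+k),np.cos(yaw+k),0]); D=Ro.from_matrix(np.c_[x,y,np.cross(x,y)])
        v=(C.inv()*D).as_rotvec(); 
        if best is None or (np.linalg.norm(v)<np.linalg.norm(best))!=half: best=v
    d=C.inv().apply(np.array(pos)-s["tool_pos"])
    print("shift",np.round(d/.025,2).tolist(),"turn",np.round(np.degrees(best)/10,2).tolist())
def st():
    s=r.state(); print("t",round(s["clock"],2),"pos",np.round(s["tool_pos"],4),"F",np.round(s["wrist_force"],1),"w",round(float(s["width"]),4),"q",np.round(s["q"],2)); print("tool axes rows",np.round(R().as_matrix().T,3).tolist())
E
python3 - <<'E'
from h import *
st(); tgt([.521,.0347,.22],0.007); tgt([.521,.0347,.22],0.007,True)
E
```

```text
t 1.6 pos [ 0.2861 -0.5836  0.2186] F [ 0.6 -0.2 -0.2] w 0.093 q [ 1.09  0.61 -0.01  1.42  0.01  1.1  -0.04]
tool axes rows [[-0.0, 0.0, -1.0], [0.44, -0.898, -0.0], [-0.898, -0.44, -0.0]]
shift [-0.05, -18.07, -19.32] turn [2.57, 0.0, 0.0]
shift [-0.05, -18.07, -19.32] turn [-15.43, -0.0, 0.0]
```

```bash
python3 -m creep '[[[0,-1.5,-1.6],[0.2,0,0]],[[0,-3,-3.2],[0.4,0,0]],[[0,-4.5,-4.8],[0.6,0,0]],[[0,-6,-6.4],[0.9,0,0]],[[0,-7.5,-8],[1.1,0,0]],[[0,-9,-9.6],[1.3,0,0]],[[0,-10.5,-11.2],[1.5,0,0]],[[0,-12,-12.8],[1.7,0,0]]]' 1 
python3 - <<'E'
from h import *
st(); tgt([.521,.0347,.22],0.007)
E
```

```text
clock: 2.6
tool_pos: [0.4421, -0.1718, 0.2191]
orientation: [0.056, 0.705, 0.056, -0.704]
wrist_force: [-0.0, 0.1, 0.6]
width: 0.0927
t 2.6 pos [ 0.4421 -0.1718  0.2191] F [-0.   0.1  0.6] w 0.0927 q [ 0.33  0.34 -0.01  1.91  0.    0.88 -1.09]
tool axes rows [[0.001, -0.0, -1.0], [0.157, -0.988, 0.0], [-0.988, -0.157, -0.001]]
shift [-0.04, -7.66, -4.41] turn [0.86, -0.01, -0.0]
```

```bash
python3 -m creep '[[[0,-1.6,-0.9],[0.2,0,0]],[[0,-3.2,-1.8],[0.4,0,0]],[[0,-4.8,-2.7],[0.6,0,0]],[[0,-6.4,-3.6],[0.8,0,0]],[[0,-7.66,-4.41],[0.86,0,0]],[[0,-7.66,-4.41],[0.86,0,0]],[[0,-7.66,-4.41],[0.86,0,0]]]' 1 
python3 - <<'E'
from h import *
st(); tgt([.521,.0347,.064],0.007)
p=capture("top");c=capture("scene")
cv2.imwrite("pics/t1.png",np.hstack([cv2.resize(p["color"][120:270,230:380,::-1],None,fx=2.6,fy=2.6),cv2.resize(c["color"][110:260,270:420,::-1],None,fx=2.6,fy=2.6)]))
E
```

```text
clock: 3.48
tool_pos: [0.5196, 0.0322, 0.2186]
orientation: [-0.003, -0.707, -0.003, 0.707]
wrist_force: [0.1, 0.5, 0.3]
width: 0.093
t 3.48 pos [0.5196 0.0322 0.2186] F [0.1 0.5 0.3] w 0.093 q [-0.09  0.41 -0.02  1.8   0.01  0.93 -1.68]
tool axes rows [[-0.0, -0.001, -1.0], [0.008, -1.0, 0.001], [-1.0, -0.008, 0.0]]
shift [6.19, -0.11, -0.06] turn [0.01, 0.0, -0.01]
```

View pics/t1.png

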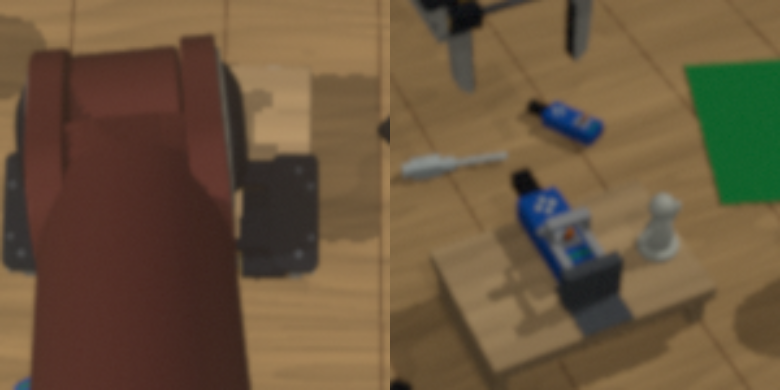

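The gripper is above the tail, with the fingers either side of it along y. In the scene crop the tail is at (525,182) and clear. Going down.

```bash
python3 -m creep '[[[1.5,-0.1,-0.05],[0,0,0]],[[3,-0.1,-0.05],[0,0,0]],[[4.5,-0.1,-0.05],[0,0,0]],[[5.5,-0.1,-0.05],[0,0,0]],[[6.2,-0.1,-0.05],[0,0,0]],[[6.2,-0.1,-0.05],[0,0,0]],[[6.2,-0.1,-0.05],[0,0,0]]]' 0.7
python3 - <<'E'
from h import *
st(); tgt([.521,.0347,.064],0.007)
c=capture("scene")
cv2.imwrite("pics/t2.png",cv2.resize(c["color"][110:260,270:420,::-1],None,fx=4,fy=4,interpolation=2))
E
```

```text
clock: 4.45
tool_pos: [0.5217, 0.0349, 0.0644]
orientation: [0.003, 0.708, 0.003, -0.707]
wrist_force: [-0.4, -0.4, 0.7]
width: 0.0653
t 4.45 pos [0.5217 0.0349 0.0644] F [-0.4 -0.4  0.7] w 0.0653 q [-0.1   0.63 -0.02  1.95  0.02  0.56 -1.69]
tool axes rows [[0.001, -0.0, -1.0], [0.008, -1.0, 0.0], [-1.0, -0.008, -0.001]]
shift [0.02, 0.01, 0.03] turn [0.0, -0.01, -0.0]
```

View pics/t2.png

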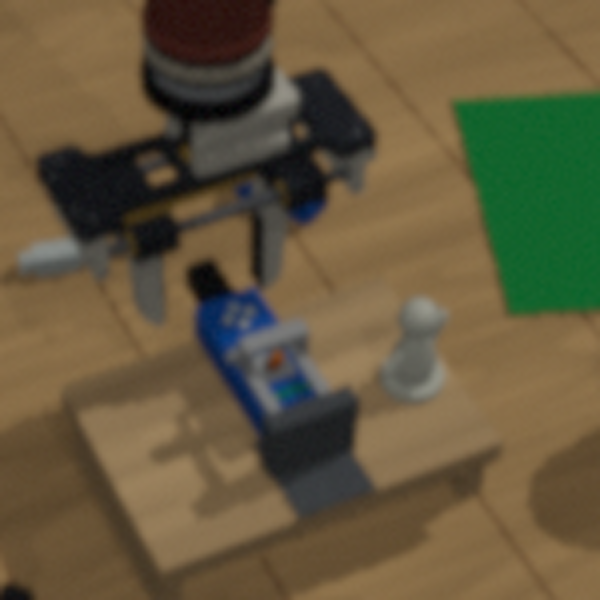

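The fingers straddle the black tail at (205,280) in the crop. Closing.

```bash
python3 -m creep '[[[0,0,0],[0,0,0]],[[0,0,0],[0,0,0]],[[0,0,0],[0,0,0]],[[0,0,0],[0,0,0]],[[0,0,0],[0,0,0]],[[0,0,0],[0,0,0]],[[0,0,0],[0,0,0]],[[0,0,0],[0,0,0]]]' 0 50
python3 - <<'E'
from h import *
st()
E
```

```text
clock: 5.5
tool_pos: [0.5211, 0.0357, 0.0637]
orientation: [-0.003, -0.707, -0.003, 0.707]
wrist_force: [-1.3, -0.5, 0.2]
width: 0.0196
t 5.5 pos [0.5211 0.0357 0.0637] F [-1.3 -0.5  0.2] w 0.0196 q [-0.1   0.63 -0.02  1.95  0.02  0.55 -1.69]
tool axes rows [[-0.0, 0.0, -1.0], [0.009, -1.0, -0.0], [-1.0, -0.009, 0.0]]
```

```bash
python3 -m creep '[[[0,0,0.4],[0,0,0]],[[0,0,0.8],[0,0,0]],[[0,0,1.2],[0,0,0]],[[0,0,1.6],[0,0,0]],[[0,0,2.0],[0,0,0]],[[0,0,2.4],[0,0,0]],[[0,0,2.8],[0,0,0]],[[0,0,2.8],[0,0,0]]]' 0 50
python3 - <<'E'
from h import *
st()
c=capture("scene")
cv2.imwrite("pics/t3.png",cv2.resize(c["color"][110:260,270:420,::-1],None,fx=4,fy=4,interpolation=2))
E
```

```text
clock: 6.5
tool_pos: [0.4479, 0.0349, 0.0635]
orientation: [-0.003, -0.705, -0.003, 0.709]
wrist_force: [-3.4, 0.7, 1.9]
width: 0.02
t 6.5 pos [0.4479 0.0349 0.0635] F [-3.4  0.7  1.9] w 0.02 q [-0.11  0.57 -0.02  2.14  0.02  0.44 -1.71]
tool axes rows [[-0.006, -0.0, -1.0], [0.009, -1.0, 0.0], [-1.0, -0.009, 0.006]]
```

View pics/t3.png

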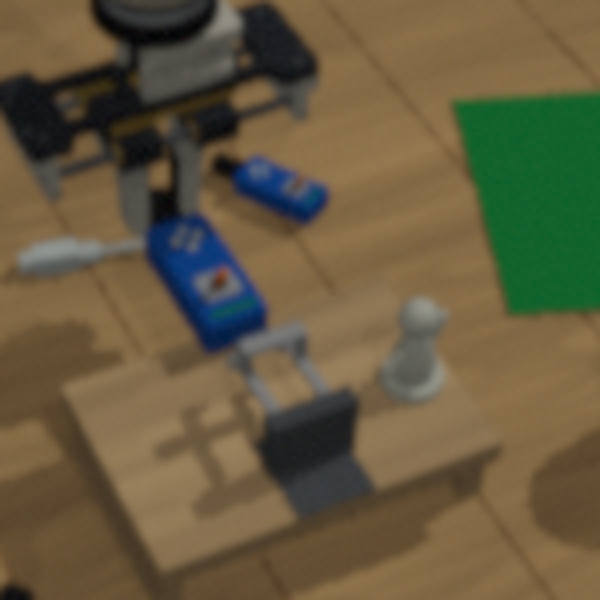

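Drawn out and still on, with the bat leaning to the green stripe at crop (218,285). I'll lift it and carry it to the mat.

```bash
python3 -m creep '[[[-0.5,0,0],[0,0,0]],[[-1,0,0],[0,0,0]],[[-1.6,0,0],[0,0,0]],[[-2.2,0,0],[0,0,0]],[[-2.6,0,0],[0,0,0]],[[-2.6,0,0],[0,0,0]]]' 0 50
python3 - <<'E'
from h import *
st();tgt([.425,.337,.125],.15)
c=capture("scene")
cv2.imwrite("pics/t4.png",cv2.resize(c["color"][90:240,270:420,::-1],None,fx=4,fy=4,interpolation=2))
E
```

```text
clock: 7.3
tool_pos: [0.4517, 0.0351, 0.1296]
orientation: [0.003, 0.708, 0.003, -0.706]
wrist_force: [0.6, 0.5, -3.1]
width: 0.0197
t 7.3 pos [0.4517 0.0351 0.1296] F [ 0.6  0.5 -3.1] w 0.0197 q [-0.11  0.45 -0.02  2.08  0.02  0.61 -1.7 ]
tool axes rows [[0.002, 0.0, -1.0], [0.009, -1.0, -0.0], [-1.0, -0.009, -0.002]]
shift [0.18, -12.09, 0.96] turn [-0.81, -0.01, 0.0]
```

View pics/t4.png

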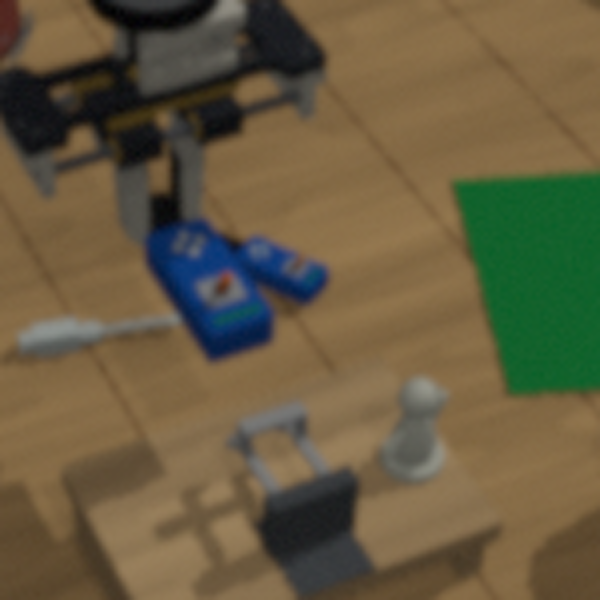

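```bash
python3 -m creep '[[[0,-1,0.1],[-0.1,0,0]],[[0,-2.5,0.2],[-0.2,0,0]],[[0,-4.2,0.35],[-0.3,0,0]],[[0,-6,0.5],[-0.4,0,0]],[[0,-7.8,0.65],[-0.5,0,0]],[[0,-9.5,0.8],[-0.6,0,0]],[[0,-11,0.9],[-0.7,0,0]],[[0,-12.1,0.96],[-0.8,0,0]]]' 0 50
python3 -m creep '[[[0,0,0],[0,0,0]],[[0,0,0],[0,0,0]],[[0,0,0],[0,0,0]]]'
python3 - <<'E'
from h import *
st();tgt([.425,.337,.007],.15)
c=capture("scene");t=capture("top")
a=np.vstack([c["color"][60:200,330:530,::-1],t["color"][170:310,60:260,::-1]])
cv2.imwrite("pics/t5.png",cv2.resize(a,None,fx=2.1,fy=2.1,interpolation=2))
E
```

```text
clock: 8.35
tool_pos: [0.4232, 0.3393, 0.1277]
orientation: [-0.053, -0.704, -0.053, 0.706]
wrist_force: [-0.5, -0.6, -2.6]
width: 0.0195
clock: 8.72
tool_pos: [0.4247, 0.3354, 0.1284]
orientation: [-0.052, -0.705, -0.051, 0.705]
wrist_force: [0.3, -0.6, -3.5]
width: 0.0198
t 8.72 pos [0.4247 0.3354 0.1284] F [ 0.3 -0.6 -3.5] w 0.0198 q [-0.68  0.56 -0.04  1.85  0.03  0.74 -2.16]
tool axes rows [[-0.001, -0.002, -1.0], [0.146, -0.989, 0.002], [-0.989, -0.146, 0.001]]
shift [4.85, -0.07, -0.02] turn [-0.02, 0.0, -0.01]
```

View pics/t5.png

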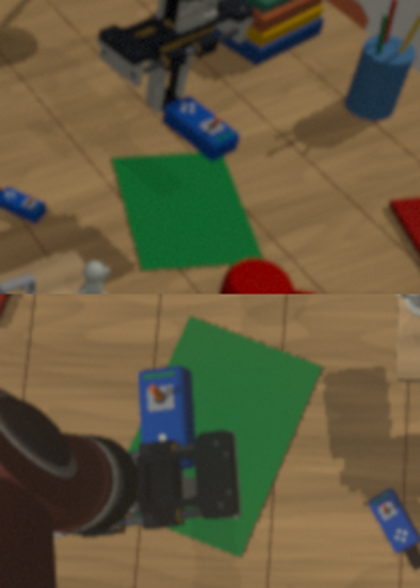

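```bash
python3 -m creep '[[[0.8,-0.03,0],[0,0,0]],[[1.8,-0.05,0],[0,0,0]],[[2.8,-0.05,0],[0,0,0]],[[3.6,-0.05,0],[0,0,0]],[[4.2,-0.05,0],[0,0,0]],[[4.5,-0.05,0],[0,0,0]],[[4.7,-0.05,0],[0,0,0]],[[4.7,-0.05,0],[0,0,0]]]' 0 50
python3 - <<'E'
from h import *
st();tgt([.425,.337,.007],.15)
c=capture("scene");t=capture("top")
a=np.vstack([c["color"][60:200,330:530,::-1],t["color"][170:310,60:260,::-1]])
cv2.imwrite("pics/t6.png",cv2.resize(a,None,fx=2.1,fy=2.1,interpolation=2))
E
```

```text
clock: 9.82
tool_pos: [0.4244, 0.3387, 0.0113]
orientation: [0.052, 0.705, 0.053, -0.705]
wrist_force: [0.9, -0.4, -3.9]
width: 0.0196
t 9.82 pos [0.4244 0.3387 0.0113] F [ 0.9 -0.4 -3.9] w 0.0196 q [-0.69  0.74 -0.03  1.92  0.04  0.48 -2.18]
tool axes rows [[0.0, 0.0, -1.0], [0.148, -0.989, -0.0], [-0.989, -0.148, -0.0]]
shift [0.17, 0.07, -0.01] turn [-0.01, -0.0, 0.0]
```

View pics/t6.png

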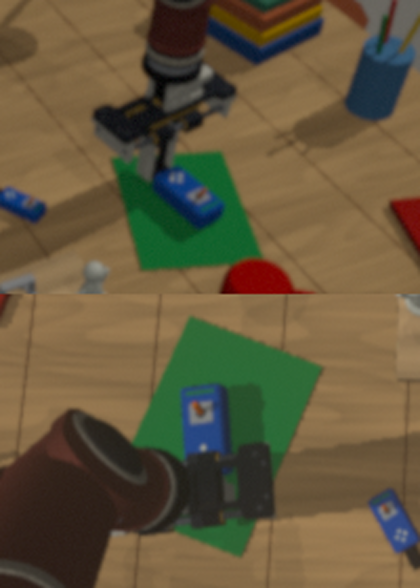

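```bash
python3 -m creep '[[[0.06,0,0],[0,0,0]],[[0.12,0,0],[0,0,0]],[[0.18,0,0],[0,0,0]],[[0.18,0,0],[0,0,0]]]' 0 50; python3 -m creep '[[[0.04,0,0],[0,0,0]],[[0.04,0,0],[0,0,0]]]' 
```

```text
clock: 10.42
tool_pos: [0.4242, 0.3387, 0.0068]
orientation: [0.052, 0.705, 0.053, -0.705]
wrist_force: [0.1, -0.8, -2.8]
width: 0.0196
clock: 10.68
tool_pos: [0.4242, 0.3387, 0.0067]
orientation: [0.052, 0.705, 0.053, -0.705]
wrist_force: [-1.4, -1.0, 5.0]
width: 0.019
```

Contact felt: fz went from -3 to +5 N. Releasing.

```bash
python3 -m creep '[[[0,0,0],[0,0,0]],[[0,0,0],[0,0,0]],[[0,0,0],[0,0,0]],[[0,0,0],[0,0,0]],[[0,0,0],[0,0,0]],[[0,0,0],[0,0,0]]]' 0.6 
python3 -m creep '[[[-0.7,0,0],[0,0,0]],[[-1.5,0,0],[0,0,0]],[[-2.5,0,0],[0,0,0]],[[-3.5,0,0],[0,0,0]],[[-3.5,0,2],[0,0,0]],[[-3.5,0,2],[0,0,0]]]' 0.6
python3 - <<'E'
from h import *
st()
c=capture("scene");t=capture("top")
a=np.vstack([c["color"][60:200,330:530,::-1],t["color"][170:310,60:260,::-1]])
cv2.imwrite("pics/t7.png",cv2.resize(a,None,fx=2.1,fy=2.1,interpolation=2))
E
```

```text
clock: 11.42
tool_pos: [0.4242, 0.3386, 0.0057]
orientation: [-0.052, -0.705, -0.053, 0.705]
wrist_force: [-0.0, 0.1, -0.0]
width: 0.0556
clock: 12.18
tool_pos: [0.3707, 0.3307, 0.0944]
orientation: [-0.054, -0.704, -0.054, 0.706]
wrist_force: [0.4, 0.1, 0.2]
width: 0.0556
t 12.18 pos [0.3707 0.3307 0.0944] F [0.4 0.1 0.2] w 0.0556 q [-0.75  0.56 -0.04  2.    0.03  0.59 -2.22]
tool axes rows [[-0.003, -0.001, -1.0], [0.152, -0.988, 0.0], [-0.988, -0.152, 0.003]]
```

View pics/t7.png

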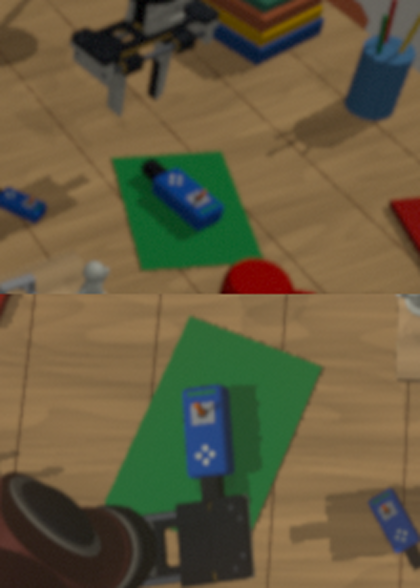

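The grip lies on the mat and is released, with the body at top crop (207,432) and the tail at (213,487). Next I'll measure its pose.

```bash
cat >> h.py <<'E'
def grippose(z):
    "pose of the body's top face from the top camera, blue top + white/orange parts"
    p=capture("top"); c=capture("scene"); out=[]
    for q in(p,c):
        hsv=cv2.cvtColor(q["color"],cv2.COLOR_RGB2HSV)
        b=cv2.inRange(hsv,(105,120,40),(125,255,255)); b=cv2.morphologyEx(b,cv2.MORPH_CLOSE,np.ones((9,9)))
        nn,lab,s_,ce=cv2.connectedComponentsWithStats(b)
        for i in range(1,nn):
            if s_[i,4]>250: print("blue",s_[i],rect(q,lab==i,z))
    return p,c
E
python3 - <<'E'
from h import *
p,c=grippose(.031)
for q in(p,c):
    hsv=cv2.cvtColor(q["color"],cv2.COLOR_RGB2HSV)
    for d in finder.silhouettes(q,"bat_tip")[:3]: print(d["confidence"],d["at"],w(q,d["at"],.031),d["mask"].sum())
a=cv2.resize(p["color"][210:285,130:180,::-1],None,fx=8,fy=8,interpolation=2);b=cv2.resize(c["color"][130:175,390:445,::-1],None,fx=8,fy=8,interpolation=2)
b=np.vstack([b,np.zeros((a.shape[0]-b.shape[0],b.shape[1],3),np.uint8)])
cv2.imwrite("pics/t8.png",cv2.resize(np.hstack([a,b]),None,fx=.9,fy=.9))
# predictions with nominal pose
yaw=.149; R2=np.array([[np.cos(yaw),-np.sin(yaw)],[np.sin(yaw),np.cos(yaw)]])
o=np.array([.4242,.3387])+R2@[.0665,0]; print("o",o)
for n,l in(("tip",(.0264,0,.0467)),("piv",(.018,0,.028)),("c1",(.048,.022,.028)),("c2",(.048,-.022,.028)),("c3",(-.048,.022,.028)),("c4",(-.048,-.022,.028)),("tail",(-.084,0,.024))):
    X=np.r_[o+R2@l[:2],.003+l[2]]; print(n,X.round(4),proj(p,X)[0].round(1),proj(c,X)[0].round(1))
E
```

```text
blue [148 214  22  44 643] ((488.7565612792969, 347.4810485839844), (93.1645278930664, 43.02198791503906), 9.362688064575195)
blue [238 266  20  26 253] ((397.44757080078125, 144.5162811279297), (53.77428436279297, 24.070178985595703), 31.713565826416016)
blue [434  70  49  20 283] ((226.3345184326172, 670.942626953125), (94.73229217529297, 164.57342529296875), 11.206732749938965)
blue [496  85  28  31 449] ((413.0301513671875, 724.1101684570312), (63.654842376708984, 153.69671630859375), 38.908329010009766)
blue [403 141  32  28 458] ((496.7703857421875, 337.1651306152344), (108.73392486572266, 52.683982849121094), 7.840597629547119)
o [0.48996318 0.34857188]
tip [0.5161 0.3525 0.0497] [153.5 222.1] [427.3 150.7]
piv [0.5078 0.3512 0.031 ] [156.7 226.8] [424.1 154. ]
c1 [0.5342 0.3775 0.031 ] [145.9 214.8] [437.6 157.2]
c2 [0.5407 0.3339 0.031 ] [165.6 212.2] [425.5 163.4]
c3 [0.4392 0.3632 0.031 ] [148.9 257.8] [414.2 138. ]
c4 [0.4458 0.3197 0.031 ] [168.9 255.1] [402.3 143.7]
tail [0.4069 0.3361 0.027 ] [160.7 273. ] [399.9 135. ]
```

View pics/t8.png

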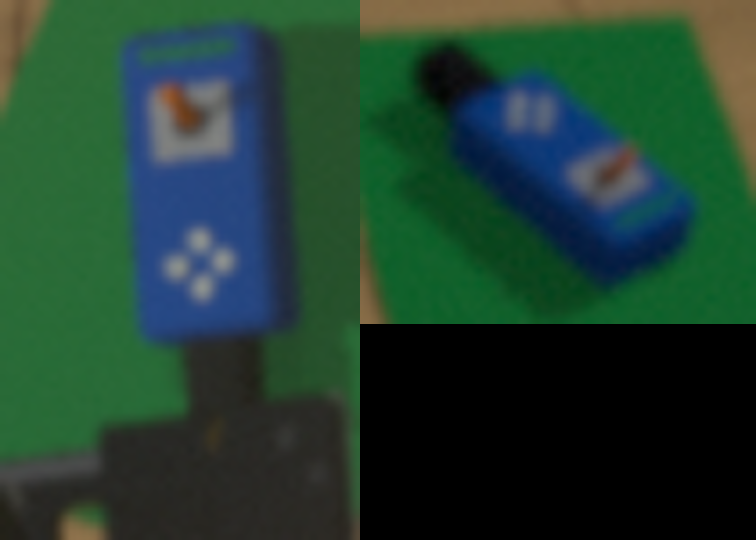

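Predicted and observed pixels of the bat tip and pivot agree to within about a pixel: grip origin at about (.4895,.348), yaw .15. Next I'll push the bat with shut fingers from the +x side.

```bash
python3 -m creep '[[[-0.1,0,-1.5],[0,0,0]],[[-0.1,0,-3],[0,0,0]],[[-0.1,0,-4.5],[0,0,0]],[[-0.1,0,-6],[0,0,0]],[[-0.1,0,-7.2],[0,0,0]],[[-0.1,0,-7.2],[0,0,0]],[[-0.1,0,-7.2],[0,0,0]]]' 0 20
python3 - <<'E'
from h import *
y=.15;o=np.array([.4895,.348]);u=np.array([np.cos(y),np.sin(y)])
st();tgt(np.r_[o+.056*u,.042],y); tgt(np.r_[o+.026*u,.042],y)
E
```

```text
clock: 13.35
tool_pos: [0.5516, 0.3577, 0.0951]
orientation: [-0.053, -0.704, -0.052, 0.706]
wrist_force: [0.1, 0.6, -0.1]
width: 0.0005
t 13.35 pos [0.5516 0.3577 0.0951] F [ 0.1  0.6 -0.1] w 0.0005 q [-0.58  0.75 -0.04  1.53  0.04  0.86 -2.06]
tool axes rows [[-0.002, -0.001, -1.0], [0.148, -0.989, 0.0], [-0.989, -0.148, 0.002]]
shift [2.13, 0.01, 0.27] turn [-0.01, 0.01, -0.0]
shift [2.13, 0.01, 1.47] turn [-0.01, 0.01, -0.0]
```

```bash
python3 -m creep '[[[0.7,0,0],[0,0,0]],[[1.5,0,0],[0,0,0]],[[2.1,0,0],[0,0,0]],[[2.1,0,0],[0,0,0]]]' 
python3 - <<'E'
from h import *
y=.15;o=np.array([.4895,.348]);u=np.array([np.cos(y),np.sin(y)])
st(); tgt(np.r_[o+.026*u,.042],y)
c=capture("scene");cv2.imwrite("pics/t9.png",cv2.resize(c["color"][110:185,380:455,::-1],None,fx=7,fy=7,interpolation=2))
E
```

```text
clock: 13.85
tool_pos: [0.5511, 0.3572, 0.0413]
orientation: [-0.053, -0.704, -0.052, 0.706]
wrist_force: [0.2, 0.2, -0.4]
width: 0.0003
t 13.85 pos [0.5511 0.3572 0.0413] F [ 0.2  0.2 -0.4] w 0.0003 q [-0.59  0.82 -0.04  1.56  0.04  0.76 -2.07]
tool axes rows [[-0.003, -0.002, -1.0], [0.149, -0.989, 0.002], [-0.989, -0.149, 0.004]]
shift [-0.02, -0.0, 1.45] turn [-0.0, 0.02, -0.01]
```

View pics/t9.png

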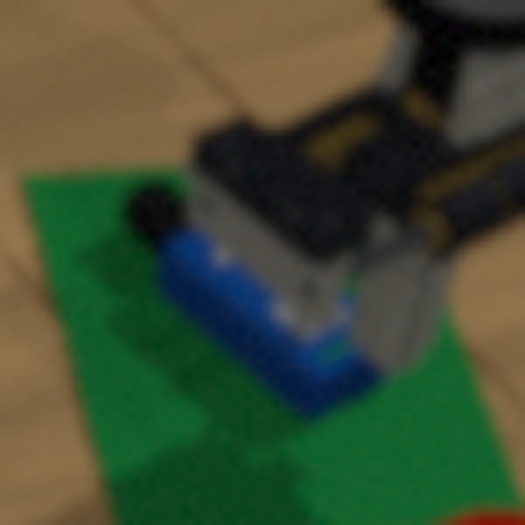

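```bash
python3 -m creep '[[[0,0,0.25],[0,0,0]],[[0,0,0.5],[0,0,0]],[[0,0,0.75],[0,0,0]],[[0,0,1.0],[0,0,0]],[[0,0,1.2],[0,0,0]],[[0,0,1.4],[0,0,0]],[[0,0,1.5],[0,0,0]],[[0,0,1.5],[0,0,0]]]' 
python3 -m creep '[[[0,0,-0.7],[0,0,0]],[[-1,0,-1.5],[0,0,0]],[[-2.5,0,-3],[0,0,0]],[[-4.5,0,-4],[0,0,0]],[[-4.5,0,-4.5],[0,0,0]]]'
python3 - <<'E'
from h import *
st()
p,c=grippose(.031)
a=cv2.resize(p["color"][210:285,130:180,::-1],None,fx=7,fy=7,interpolation=2);b=cv2.resize(c["color"][130:175,390:445,::-1],None,fx=7,fy=7,interpolation=2)
b=np.vstack([b,np.zeros((a.shape[0]-b.shape[0],b.shape[1],3),np.uint8)])
cv2.imwrite("pics/t10.png",np.hstack([a,b]))
E
```

```text
clock: 14.9
tool_pos: [0.5159, 0.3523, 0.0432]
orientation: [0.052, 0.705, 0.053, -0.705]
wrist_force: [1.5, -0.3, -0.3]
width: 0.0005
clock: 15.52
tool_pos: [0.6305, 0.3701, 0.161]
orientation: [0.05, 0.708, 0.054, -0.702]
wrist_force: [0.1, 0.7, -0.5]
width: 0.0004
t 15.53 pos [0.6305 0.3701 0.161 ] F [ 0.1  0.7 -0.5] w 0.0004 q [-0.54  0.79 -0.04  1.22  0.03  1.11 -2.01]
tool axes rows [[0.008, 0.005, -1.0], [0.147, -0.989, -0.004], [-0.989, -0.147, -0.009]]
blue [147 214  23  44 697] ((488.7891845703125, 347.47705078125), (93.2271499633789, 43.4021110534668), 9.360701560974121)
blue [237 264  22  28 296] ((399.1334533691406, 145.2096405029297), (58.02536392211914, 25.093507766723633), 30.886106491088867)
blue [410  58  59  32 370] ((191.26113891601562, 598.9847412109375), (214.5244140625, 92.5209732055664), 30.39307403564453)
blue [403 141  32  28 469] ((496.7283935546875, 337.671875), (108.77478790283203, 54.51081085205078), 8.761584281921387)
```

View pics/t10.png

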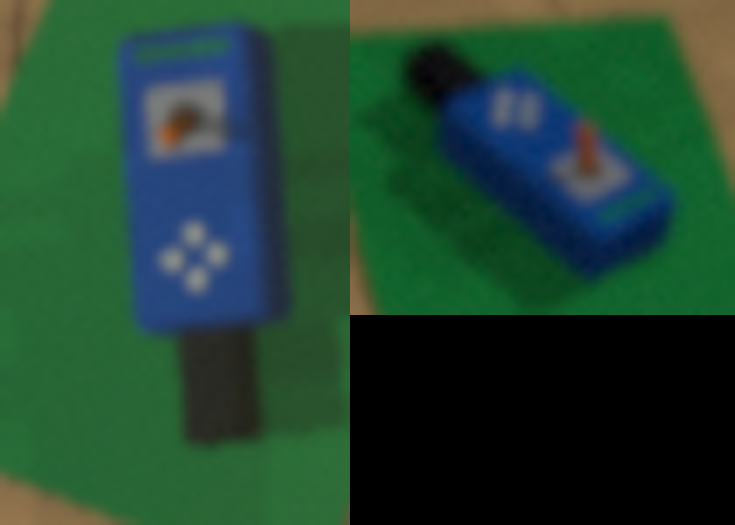

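```bash
python3 - <<'E'
from h import *
y=.15;o=np.array([.4895,.348]);u=np.array([np.cos(y),np.sin(y)])
tgt(np.r_[o+0*u,.12],y);tgt(np.r_[o+0*u,.014],y)
p=capture("top");c=capture("scene")
for a in(0,.42,.84):
    l=.018+.0205*np.sin(.42-a); X=np.r_[o+l*u,.031+.0205*np.cos(.42-a)]
    q=proj(p,X)[0];q2=proj(c,X)[0]; print(a,((q-[130,210])*7).round(),((q2-[390,130])*7).round()+[350,0])
cv2.imwrite("pics/tr.png",np.vstack([cv2.resize(p["color"][195:305,420:515,::-1],None,fx=4,fy=4,interpolation=2)]))
cv2.imwrite("pics/tr2.png",np.vstack([cv2.resize(c["color"][190:285,120:225,::-1],None,fx=5,fy=5,interpolation=2)]))
E
```

```text
shift [1.43, -0.0, 5.59] turn [-0.02, -0.0, 0.0]
shift [5.67, -0.0, 5.6] turn [-0.02, -0.0, 0.0]
0 [166.  86.] [609. 144.]
0.42 [166. 112.] [595. 129.]
0.84 [170. 139.] [580. 120.]
```

View pics/tr.png

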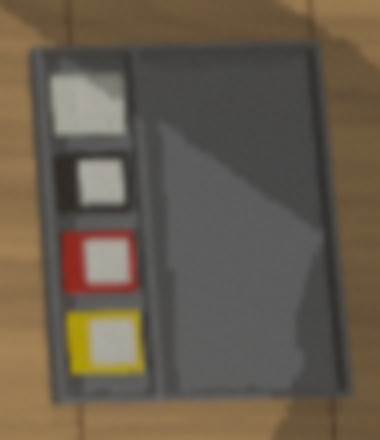

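View pics/tr2.png

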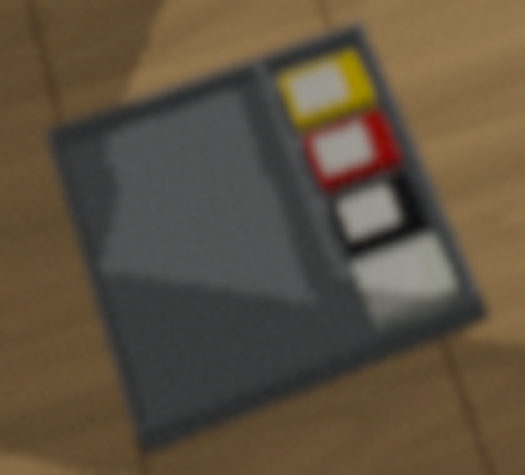

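The bat reads OFF: the orange tip is at (170,133) and the prediction for OFF is (170,139). In the tray picture the outer corners are at crop (31,50), (320,42), (352,393) and (55,402), with the wide empty lane on the right.

```bash
python3 -m creep '[[[0.4,0,1.3],[0,0,0]],[[0.8,0,2.8],[0,0,0]],[[1.2,0,4.3],[0,0,0]],[[1.4,0,5.6],[0,0,0]],[[1.4,0,5.6],[0,0,0]],[[1.4,0,5.6],[0,0,0]]]' 1
python3 - <<'E'
from h import *
st()
y=.15;o=np.array([.4895,.348])
tgt(np.r_[o,.014],y)
p=capture("top");c=capture("scene")
q=np.array([(31,50),(320,42),(352,393),(55,402)])/4+[420,195]
W=w(p,q,.017);print(W.round(4),W.mean(0))
q2=np.array([(52,130),(360,30),(487,315),(145,448)])/5+[120,190]
W2=w(c,q2,.017);print(W2.round(4),W2.mean(0))
for X in(W,W2[[2,3,0,1]]):
    pass
d=(W[0]-W[3])+(W[1]-W[2]);print("yaw",np.arctan2(d[1],d[0]))
d=(W2[2]-W2[1])+(W2[3]-W2[0]);print("yaw2",np.arctan2(d[1],d[0]))
cv2.imwrite("pics/t11.png",cv2.resize(c["color"][90:190,370:470,::-1],None,fx=5,fy=5,interpolation=2))
E
```

```text
clock: 16.48
tool_pos: [0.4886, 0.3482, 0.1206]
orientation: [0.053, 0.705, 0.052, -0.705]
wrist_force: [0.5, 0.4, 0.0]
width: 0.0563
t 16.48 pos [0.4886 0.3482 0.1206] F [0.5 0.4 0. ] w 0.0563 q [-0.63  0.64 -0.05  1.69  0.04  0.81 -2.11]
tool axes rows [[0.0, -0.0, -1.0], [0.148, -0.989, 0.0], [-0.989, -0.148, -0.0]]
shift [4.26, 0.01, -0.03] turn [-0.01, -0.0, -0.0]
[[ 0.5624 -0.2544  0.017 ]
 [ 0.5695 -0.4179  0.017 ]
 [ 0.3751 -0.4249  0.017 ]
 [ 0.3677 -0.2624  0.017 ]] [ 0.46868785 -0.33991038  0.017     ]
[[ 0.3776 -0.4226  0.017 ]
 [ 0.3765 -0.2672  0.017 ]
 [ 0.5768 -0.2583  0.017 ]
 [ 0.5819 -0.4158  0.017 ]] [ 0.47819533 -0.34098412  0.017     ]
yaw 0.038557707896961994
yaw2 0.03885174045676312
```

View pics/t11.png

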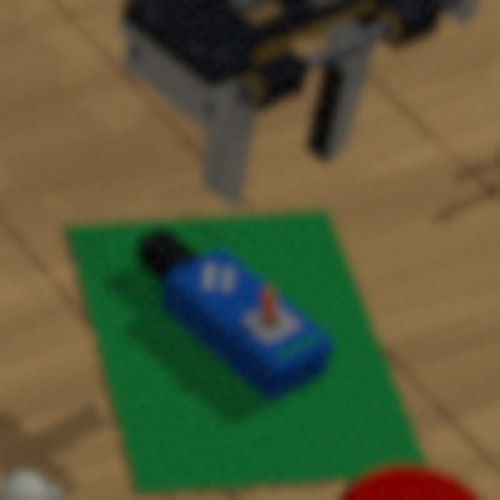

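```bash
python3 -m creep '[[[0,0,0],[0,0,0]],[[0,0,0],[0,0,0]],[[0.3,0,0],[0,0,0]],[[1,0,0],[0,0,0]],[[2,0,0],[0,0,0]],[[3,0,0],[0,0,0]],[[3.8,0,0],[0,0,0]],[[4.25,0,0],[0,0,0]]]' 1
python3 -m creep '[[[0,0,0],[0,0,0]],[[0,0,0],[0,0,0]]]' 1
python3 -m creep '[[[0,0,0],[0,0,0]],[[0,0,0],[0,0,0]],[[0,0,0],[0,0,0]],[[0,0,0],[0,0,0]],[[0,0,0],[0,0,0]],[[0,0,0],[0,0,0]],[[0,0,0],[0,0,0]],[[0,0,0],[0,0,0]]]' 0 45
python3 -c "
from h import *
st()"
```

```text
clock: 17.58
tool_pos: [0.4874, 0.3474, 0.0121]
orientation: [-0.053, -0.704, -0.052, 0.706]
wrist_force: [-0.4, 1.2, -0.1]
width: 0.093
clock: 17.82
tool_pos: [0.4889, 0.3486, 0.015]
orientation: [0.052, 0.706, 0.053, -0.705]
wrist_force: [-0.3, -0.5, 0.2]
width: 0.0929
clock: 18.82
tool_pos: [0.4885, 0.3481, 0.0145]
orientation: [-0.053, -0.705, -0.052, 0.705]
wrist_force: [0.1, -0.3, -0.1]
width: 0.0437
t 18.82 pos [0.4885 0.3481 0.0145] F [ 0.1 -0.3 -0.1] w 0.0437 q [-0.63  0.79 -0.04  1.76  0.05  0.59 -2.12]
tool axes rows [[-0.0, -0.0, -1.0], [0.148, -0.989, 0.0], [-0.989, -0.148, 0.0]]
```

```bash
python3 -m creep '[[[-0.4,0,0],[0,0,0]],[[-1.2,0,0],[0,0,0]],[[-2.4,0,0],[0,0,0]],[[-3.6,0,0],[0,0,0]],[[-4.8,0,0],[0,0,0]],[[-6,0,0],[0,0,0]],[[-6.4,0,0],[0,0,0]],[[-6.4,0,0],[0,0,0]]]' 0 45
python3 - <<'E'
from h import *
st();tgt([.472,-.367,.174],.038)
c=capture("scene")
cv2.imwrite("pics/t12.png",cv2.resize(c["color"][40:190,340:490,::-1],None,fx=4,fy=4,interpolation=2))
E
```

```text
clock: 19.82
tool_pos: [0.4883, 0.3481, 0.1745]
orientation: [0.053, 0.705, 0.053, -0.705]
wrist_force: [-0.3, -0.5, -4.0]
width: 0.0434
t 19.82 pos [0.4883 0.3481 0.1745] F [-0.3 -0.5 -4. ] w 0.0434 q [-0.63  0.58 -0.05  1.63  0.03  0.93 -2.11]
tool axes rows [[0.0, 0.0, -1.0], [0.148, -0.989, -0.0], [-0.989, -0.148, -0.0]]
shift [0.02, 28.19, 4.88] turn [0.63, -0.0, 0.0]
```

View pics/t12.png

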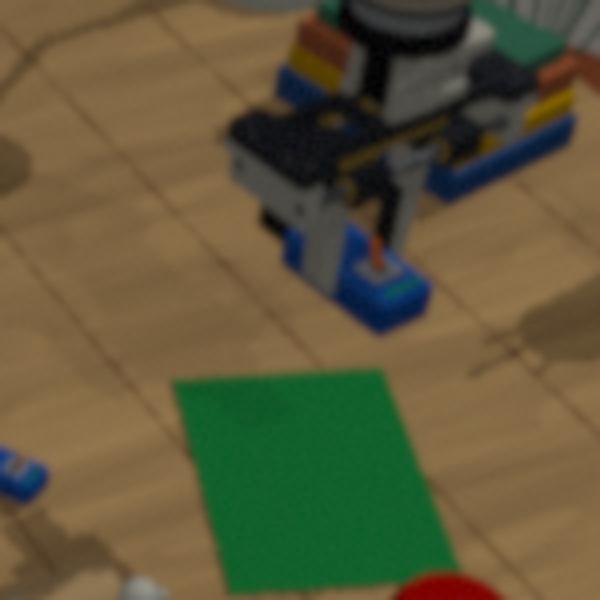

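The grip is held level by its body and the bat is still over. Carrying it across to the tray.

```bash
python3 -m creep '[[[0,0.8,0.1],[0,0,0]],[[0,2.2,0.4],[0,0,0]],[[0,4,0.7],[0.1,0,0]],[[0,6,1],[0.1,0,0]],[[0,8,1.4],[0.2,0,0]],[[0,10,1.7],[0.2,0,0]],[[0,12,2.1],[0.3,0,0]],[[0,14,2.4],[0.3,0,0]]]' 0 45
python3 - <<'E'
from h import *
st();tgt([.472,-.367,.174],.038)
E
```

```text
clock: 20.88
tool_pos: [0.4792, -0.0101, 0.1737]
orientation: [-0.034, -0.705, -0.033, 0.707]
wrist_force: [0.2, -0.1, -4.0]
width: 0.0436
t 20.88 pos [ 0.4792 -0.0101  0.1737] F [ 0.2 -0.1 -4. ] w 0.0436 q [-0.01  0.41 -0.02  1.96  0.01  0.77 -1.52]
tool axes rows [[-0.002, -0.001, -1.0], [0.094, -0.996, 0.001], [-0.996, -0.094, 0.002]]
shift [0.0, 14.18, 1.64] turn [0.32, 0.01, -0.0]
```

```bash
python3 -m creep '[[[0,2,0.2],[0,0,0]],[[0,4,0.4],[0.1,0,0]],[[0,6,0.7],[0.1,0,0]],[[0,8,0.9],[0.2,0,0]],[[0,10,1.1],[0.2,0,0]],[[0,12,1.4],[0.3,0,0]],[[0,13.5,1.55],[0.3,0,0]],[[0,14.2,1.64],[0.32,0,0]]]' 0 45
python3 -m creep '[[[0,0,0],[0,0,0]],[[0,0,0],[0,0,0]],[[0,0,0],[0,0,0]]]'
python3 - <<'E'
from h import *
st();tgt([.472,-.367,.0165],.038)
E
```

```text
clock: 21.88
tool_pos: [0.4712, -0.3674, 0.1732]
orientation: [-0.012, -0.706, -0.012, 0.708]
wrist_force: [-0.4, -0.1, -3.2]
width: 0.0434
clock: 22.25
tool_pos: [0.475, -0.3618, 0.1744]
orientation: [0.015, 0.707, 0.016, -0.707]
wrist_force: [-1.6, 0.1, -2.8]
width: 0.0436
t 22.25 pos [ 0.475  -0.3618  0.1744] F [-1.6  0.1 -2.8] w 0.0436 q [ 0.6   0.58  0.02  1.64 -0.01  0.93 -0.9 ]
tool axes rows [[0.0, 0.002, -1.0], [0.044, -0.999, -0.002], [-0.999, -0.044, -0.0]]
shift [6.32, 0.21, 0.13] turn [0.03, -0.0, 0.01]
```

```bash
python3 -m creep '[[[1,0.1,0.1],[0,0,0]],[[2,0.15,0.1],[0,0,0]],[[3,0.2,0.13],[0,0,0]],[[4,0.2,0.13],[0,0,0]],[[5,0.2,0.13],[0,0,0]],[[5.6,0.2,0.13],[0,0,0]],[[5.9,0.2,0.13],[0,0,0]],[[5.9,0.2,0.13],[0,0,0]]]' 0 45
python3 - <<'E'
from h import *
st();tgt([.472,-.367,.0165],.038)
p=capture("top");c=capture("scene")
a=cv2.resize(p["color"][180:310,400:530,::-1],None,fx=3,fy=3,interpolation=2);b=cv2.resize(c["color"][170:300,110:240,::-1],None,fx=3,fy=3,interpolation=2)
cv2.imwrite("pics/t13.png",np.hstack([a,b]))
E
```

```text
clock: 23.25
tool_pos: [0.4715, -0.3691, 0.027]
orientation: [0.014, 0.707, 0.014, -0.707]
wrist_force: [0.7, 0.5, -2.9]
width: 0.0439
t 23.25 pos [ 0.4715 -0.3691  0.027 ] F [ 0.7  0.5 -2.9] w 0.0439 q [ 0.62  0.77  0.01  1.76 -0.01  0.61 -0.89]
tool axes rows [[0.0, 0.0, -1.0], [0.041, -0.999, -0.0], [-0.999, -0.041, -0.0]]
shift [0.42, -0.08, -0.02] turn [0.02, -0.0, 0.0]
```

View pics/t13.png

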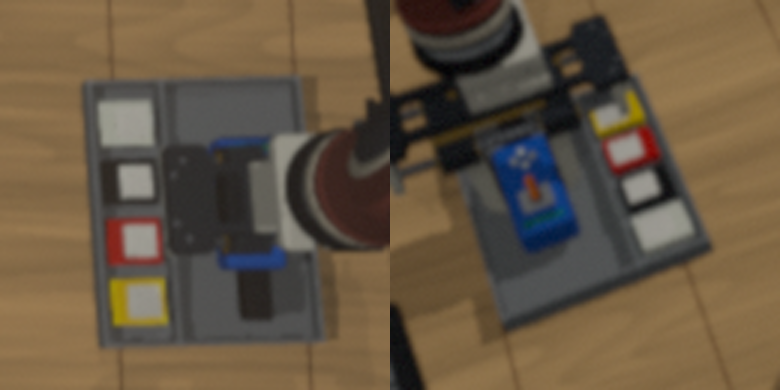

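The grip is centred over the wide lane, with the tail at (255,295) towards the robot. Lowering it the last 10 mm until it touches.

```bash
python3 -m creep '[[[0.1,-0.05,0],[0,0,0]],[[0.2,-0.05,0],[0,0,0]],[[0.3,-0.05,0],[0,0,0]],[[0.36,-0.05,0],[0,0,0]],[[0.36,-0.05,0],[0,0,0]],[[0.36,-0.05,0],[0,0,0]]]' 0 45
python3 -m creep '[[[0.04,0,0],[0,0,0]],[[0.08,0,0],[0,0,0]],[[0.08,0,0],[0,0,0]]]'
```

```text
clock: 24.1
tool_pos: [0.4713, -0.3681, 0.0179]
orientation: [0.014, 0.707, 0.014, -0.707]
wrist_force: [-0.5, -0.2, -2.8]
width: 0.0436
clock: 24.48
tool_pos: [0.4713, -0.3681, 0.0164]
orientation: [0.014, 0.707, 0.014, -0.707]
wrist_force: [-0.8, 0.5, 1.8]
width: 0.0438
```

```bash
python3 -m creep '[[[0,0,0],[0,0,0]],[[0,0,0],[0,0,0]],[[0,0,0],[0,0,0]],[[0,0,0],[0,0,0]],[[0,0,0],[0,0,0]]]' 0.58
python3 -m creep '[[[-0.4,0,0],[0,0,0]],[[-1,0,0],[0,0,0]],[[-2.2,0,0],[0,0,0]],[[-4,0,0],[0,0,0]],[[-5.5,0,0],[0,0,0]],[[-5.5,2,0],[0,0,0]],[[-5.5,4,0],[0,0,0]],[[-5.5,6,0],[0,0,0]]]'
python3 -m creep '[[[0,1.5,0],[0,0,0]],[[0,1.5,0],[0,0,0]],[[0,1.5,0],[0,0,0]]]'
python3 - <<'E'
from h import *
st()
p,c=grippose(.033)
a=cv2.resize(p["color"][180:310,400:530,::-1],None,fx=3,fy=3,interpolation=2);b=cv2.resize(c["color"][170:300,110:240,::-1],None,fx=3,fy=3,interpolation=2)
cv2.imwrite("pics/t14.png",np.hstack([a,b])); cv2.imwrite("pics/t15.png",p["color"][:,:,::-1])
E
```

```text
clock: 25.1
tool_pos: [0.4712, -0.368, 0.0159]
orientation: [0.014, 0.707, 0.014, -0.707]
wrist_force: [0.9, 0.6, -0.2]
width: 0.0539
clock: 26.1
tool_pos: [0.4775, -0.5194, 0.1554]
orientation: [0.015, 0.708, 0.014, -0.706]
wrist_force: [0.4, 0.6, -0.5]
width: 0.0538
clock: 26.48
tool_pos: [0.4793, -0.5541, 0.154]
orientation: [0.014, 0.707, 0.015, -0.707]
wrist_force: [0.7, 1.0, -0.2]
width: 0.0541
t 26.48 pos [ 0.4793 -0.5541  0.154 ] F [ 0.7  1.  -0.2] w 0.0541 q [ 0.82  0.81  0.02  1.22 -0.01  1.12 -0.69]
tool axes rows [[0.001, 0.001, -1.0], [0.041, -0.999, -0.001], [-0.999, -0.041, -0.001]]
blue [469 227  24  43 779] ((472.17755126953125, -363.3824157714844), (92.34713745117188, 46.78380584716797), 1.9977257251739502)
blue [237 264  22  28 296] ((398.98516845703125, 145.03343200683594), (57.84733200073242, 24.88290786743164), 31.410062789916992)
blue [410  58  73  32 443] ((212.6638641357422, 619.4431762695312), (241.1641387939453, 141.593994140625), 46.67828369140625)
blue [496  86  27  29 388] ((416.3521423339844, 723.0679931640625), (61.456451416015625, 143.48239135742188), 40.3834228515625)
blue [146 218  28  38 632] ((482.6757507324219, -368.6307067871094), (115.58073425292969, 43.86936569213867), 2.2368369102478027)
```

View pics/t14.png

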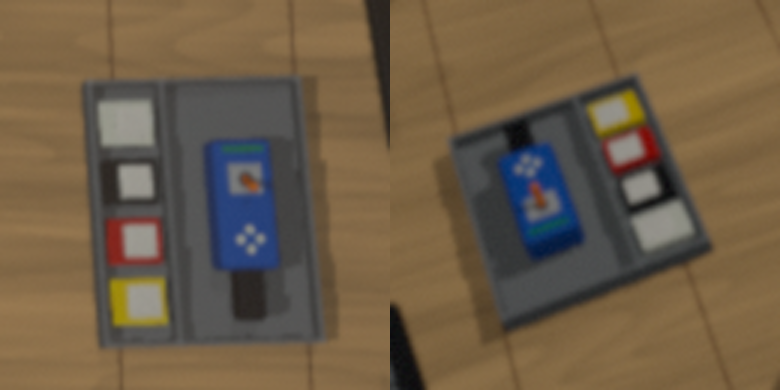

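View pics/t15.png

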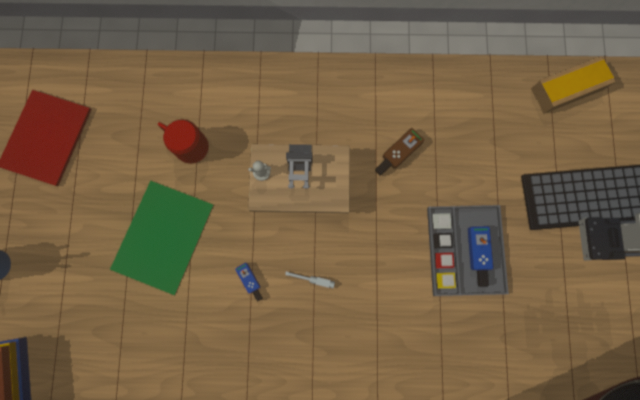

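The grip lies in the middle of the wide lane at top (481,249), with the bat towards the tail. The mug, figurine and stylus are at their starting pixels, and the robot is clear. Handing in.

```bash
python3 -c "
from station import ticket
print(ticket.sign_off())"
```

```text
the job is handed in; nothing more can be done
None
```

The grip is switched off and lies released, flat and switch up in the wide lane of the grey tray, and the job is handed in. The clock read about 26.5 s of the 67 s allowed.

I drew the grip out of the clip by its tail, still on, and laid it on the mat, where I let go only after the wrist force showed contact. I then flipped the bat with shut fingers, lifted the grip by its blue body and set it down in the lane, again on felt contact.

**Last checks**
- **Position:** the grip is within about 5 mm of the lane centre and under 1° off the tray's direction, with its tail towards the robot.
- **Bat:** after the flip it showed within about a pixel of where OFF should appear. In the tray picture it still leans towards the tail.
- **Mug, figurine and stylus:** all three look unmoved in the top picture.
- **Robot:** the gripper ended about 15 cm above the desk, touching nothing.

**What disagreed:** the two cameras differed by about 10 mm in x on the tray and on the finished grip. I used a value near the top camera's; the difference is well inside the allowed ±55 mm.

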